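# Clamp the repaired mould insert and hold the loupe in focus over its weld

## Robot

A 7-joint arm with a two-finger parallel gripper is mounted at the origin on the work surface. World frame = base frame: x ahead of the robot, y to its left, z up, the work surface at z = 0. Lengths are in m, angles in rad, forces in N, time in s.
With the tool pointing down it reaches from about 0.35 to 0.9 m from the base axis. Payload 19.9 kg.
Tool frame: the origin (TCP) lies at the very end of the fingers, on their centre line; the grasp point (between the pads) lies 19 mm behind it; z points along the fingers, x is the direction in which the jaws open and shut, and the axes are right-handed (so a half turn about z gives the same grasp; the last joint's range is limited). The gripper opens to 94 mm and grips with 3 to 60 N. Pads are 16 mm wide; open, the fingers measure 119 mm over their backs; the gripper's body (75 mm by 177 mm) begins 78 mm behind the grasp point.
Start: joints at [1.109, 0.417, -0.01, 1.614, 0.005, 1.111, -0.053], TCP at [0.255, -0.57, 0.205] pointing down, gripper open.
Joint ranges: [-2.81, 2.81], [-0.39, 2.02], [-1.27, 1.25], [0.06, 2.57], [-1.19, 4.33], [0.19, 2], [-2.82, 2.82]. Speed limits (rad/s): [1.89, 1.89, 2.39, 2.39, 3.01, 3.01, 3.01].

## Interface

Orientations are given as [roll, pitch, yaw] about the fixed x, y, z axes, in that order (R = Rz(yaw) Ry(pitch) Rx(roll)).
In Python, from workcell import arm gives the robot as it stands. Calls block until the motion is done:
- arm.reach(position, orientation): joint-space move of the TCP to a pose.
- arm.servo_line(position, frame=None, feed=0.15, contact_N=None): straight line of the TCP; frame=None keeps the orientation; feed is the mean speed in m/s. With contact_N (N) it stops when the force on the tool has changed by that much, and returns True; else False.
- arm.goto_joints(angles): joint-space move.
- arm.gripper_open() and arm.close_gripper(effort=None): open the fingers fully, or close them until they stop; effort is the grip in N (None keeps the last).
- arm.pause(seconds).
- arm.solve_ik(position, orientation): joint angles nearest the present ones, or None.
- arm.capture(name): name is "scene" or "side" or "wrist"; returns (picture, depth): 420x560x3 uint8, red, green, blue; 420x560 float32, m along the optical axis (not along the pixel's ray), 0 where there is no reading.
- arm.camera_info(name): a dict with "fx", "fy", "cx", "cy" (pixels), "R" (3x3) and "t" (3): a world point X has camera coordinates R X + t. Camera axes: x right, y down, z forward; pixel columns grow to the right and rows downward; lengths in m; the calibration is good to about 2 mm. The wrist camera is an equidistant fisheye: a pixel r from the principal point sees the ray r / f radians off the axis. A picture is of the moment at which its call begins: read the wrist's pose just before it. camera_info takes no time and is no camera call; for the wrist camera it gives the pose at the moment of the call.
A pose or a line that the arm cannot do raises arm.PlanningError and nothing moves.
- arm.sign_off(): hands the job in, once; it reports no verdict.
Readings, each from a call of its own:
- arm.current_t(): time.
- arm.current_joint_pos(): joint angles.
- arm.current_joint_vel(): joint speeds.
- arm.current_tau(): joint torques, N m.
- arm.current_eef_pos(): TCP position.
- arm.current_ee_rot(): TCP orientation.
- arm.current_contact_force(): force on the tool from outside, world axes, zero at the start.
- arm.current_torque(): the same for the moment, N m.
- arm.current_opening(): finger opening in m.
Only numpy, scipy, OpenCV 4.12 (cv2) and the standard library are available. Lean on these libraries where they do the work, as an engineer would, in place of code of your own. Each camera call takes 0.05 s, during which the arm holds its last target.

## Task

First tighten the wing nut of the strap clamp on the fixture: turn it clockwise, seen from above, until it stops. Then take the hand loupe by its handle from its wooden cradle and hold it level over the mould insert, the lens centred above the weld bead and its middle level with the tip of the brass height pointer, touching neither the fixture nor the pointer, and disturbing nothing else on the table. Finish while still holding the loupe steadily there: do not put it down or let go.

Things in the scene. Friction and masses are not known exactly. Their poses are not given: they have to be found in the camera images.
- fixture: Fixed level steel base plate 220 x 110 x 15 mm; origin: centre of its underside. On its centre line: mould insert 60 x 50 mm over the origin, top 45 mm above the table; grey strap clamp, 26 mm wide, x -98 to -23 mm, top at 55 mm, its wing nut at x = -62 mm; thin gauge post (8 mm, top at 200 mm) at x = +93 mm with the brass pointer. The clamp end is on the robot's side.
- weld (a point): The weld bead to look at: middle of the dark 24 mm row of weld ripples, on the top of the mould insert, 46 mm above the table, straight above the fixture's origin.
- wing_nut (a joint): Angle of the captive steel wing nut, rad; grows clockwise seen from above. 1.4 is its hard stop (fully tight), where the wings stand straight across the strap, along the fixture's y. Starts 0.9 to 1.4 rad short of it. Turns in place without rising or sinking, friction about 0.1 N m; stays where it is left.
- nut_grip (a point): Grip point of the wing nut: on its upright axis, 82.5 mm above the table. x runs along the wings and turns with the nut; z up. The wings form one upright plate 42 mm long, 9 mm thick, from 68.5 to 92.5 mm above the table, to be pinched across the 9 mm from above.
- focus_mark (a point): Tip of the brass pointer (middle of its 4 mm thickness): the marked focal height. The pointer reaches from a 22 mm collar on the gauge post towards the insert; the tip is 55 mm sideways from the line straight up from the bead (fixture x = +55 mm). Its height differs from job to job, 126 to 171 mm above the table. The collar is held by friction only.
- cradle: Fixed wooden cradle of the loupe, base 200 x 70 x 8 mm; origin: centre of its underside; x towards the lens end. Blocks under the lens (40 x 50 mm, centre x = +60 mm) and the handle's end (20 x 40 mm, x = -68 mm, with 8 mm high cheeks beside the handle) have tops 45 mm above the table; between them the handle is free. Stands left or right of the fixture.
- loupe: Hand loupe, 0.08 to 0.14 kg, lying level in its cradle: round clear lens in a steel frame, 68 mm across, straight black handle 14 mm wide with upright sides (x = -48 to -143 mm), all 16 mm thick. Origin: centre of the lens on its underside, 45 mm above the table at the start; x points from handle to lens, z up.
- lens (a point): Centre of the loupe's lens, at the middle of its thickness (8 mm above the underside).
- loupe_grip (a point): Where to grip the loupe: middle of the handle's 14 x 16 mm section, 70 mm behind the lens centre (loupe x = -70 mm, the same height as the lens centre), 53 mm above the table at the start; pinch across the 14 mm from above. Axes as the loupe's.
- pendant: Bystander: grey joystick box 130 x 90 mm, 95 mm high with its stick, on the other side of the fixture from the cradle. Origin: centre of its underside.
- tin: Bystander: low steel tin, 70 mm diameter, 55 mm high. Origin: centre of its underside.
- spare_insert: Bystander: loose spare mould insert, a steel block 60 x 50 x 30 mm with a dark round recess and no weld, beyond the fixture. Origin: centre of its underside.
- brush: Bystander: small brush, about 160 mm long, lying beyond the fixture. Origin: middle of its length, underside.

How it is judged:
By the outcome, as a careful person would: the job done as asked, in the order asked, and still so for the second after the job is handed in, while the arm keeps its last pose, push and grip.
It also fails if it takes over 51 s, if anything falls off the work surface, if the arm or the gripper's body presses on something with over 40 N, if the wrist force passes 120 N, or if a joint passes its speed limit or range.

## Working session

There is one attempt and no reset: what is moved stays moved. The work goes in short steps, each a Python script; the robot and the scene stay as the last script left them, time stands still between calls to the robot, and variables do not carry over. Pictures are saved under pics/ and viewed, and the job is handed in when it is done.

```bash
ls; mkdir -p pics; python3 - <<'E'
from workcell import arm
import cv2,numpy as np
for n in ["scene","side","wrist"]:
    i=arm.camera_info(n); p,d=arm.capture(n)
    cv2.imwrite(f"pics/{n}0.png",p[:,:,::-1]); np.savez(f"{n}0.npz",p=p,d=d,**i)
    print(n,{k:np.round(v,3).tolist() for k,v in i.items() if not isinstance(v,str)})
print(arm.current_t(),arm.current_ee_rot(),arm.current_eef_pos())
E
```

```text
pics
scene {'fx': 529.128, 'fy': 529.128, 'cx': 280.559, 'cy': 208.805, 'R': [[-0.878, 0.479, 0.009], [0.361, 0.675, -0.644], [-0.314, -0.562, -0.765]], 't': [0.552, -0.157, 1.508]}
side {'fx': 509.652, 'fy': 509.652, 'cx': 277.164, 'cy': 211.463, 'R': [[0.975, -0.22, 0.006], [-0.162, -0.739, -0.654], [0.149, 0.636, -0.757]], 't': [-0.644, 0.164, 1.014]}
wrist {'fx': 325.192, 'fy': 325.192, 'cx': 278.71, 'cy': 208.013, 'R': [[0.407, -0.913, -0.0], [-0.878, -0.392, 0.274], [-0.251, -0.112, -0.962]], 't': [-0.624, -0.027, 0.391]}
0.15 [ 3.14146115e+00  9.35992116e-04 -1.15000992e+00] [ 0.25514994 -0.57023323  0.20498543]
```

View pics/scene0.png

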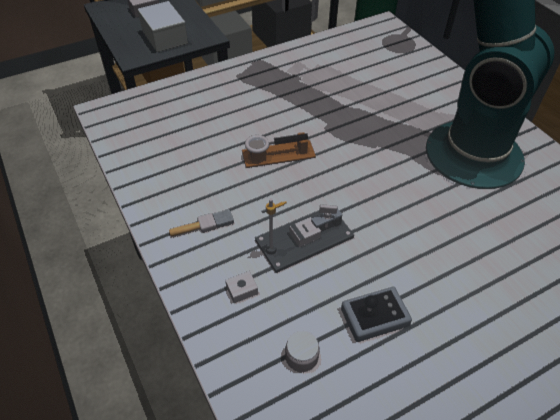

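View pics/side0.png

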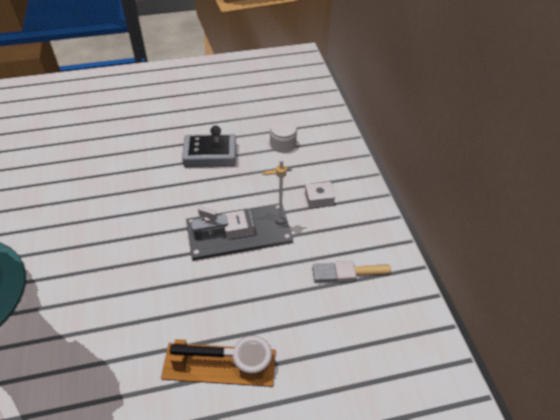

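View pics/wrist0.png

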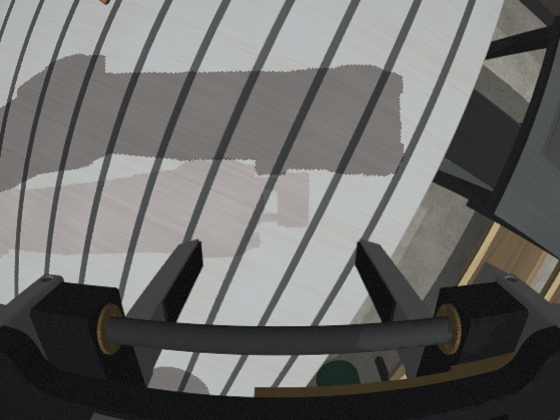

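```bash
cat > h.py <<'E'
import numpy as np,cv2
def load(n):
    z=np.load(n+'.npz'); return z
def ray(c,u,v,fish=False):
    R,t=c['R'],c['t']; x=(u-c['cx'])/c['fx'];y=(v-c['cy'])/c['fy']
    if fish:
        r=np.hypot(x,y); s=np.sin(r)/max(r,1e-9); d=np.array([x*s,y*s,np.cos(r)])
    else: d=np.array([x,y,1.])
    return -R.T@t, R.T@d
def onz(c,u,v,z,fish=False):
    o,d=ray(c,u,v,fish); return o+d*(z-o[2])/d[2]
def tri(rs):
    A=np.zeros((3,3));b=np.zeros(3)
    for o,d in rs:
        d=d/np.linalg.norm(d);P=np.eye(3)-np.outer(d,d);A+=P;b+=P@o
    X=np.linalg.solve(A,b)
    return X,[np.linalg.norm((np.eye(3)-np.outer(d,d)/(d@d))@(X-o)) for o,d in rs]
def crop(img,u0,v0,u1,v1,s,name):
    c=cv2.resize(img[v0:v1,u0:u1,::-1],None,fx=s,fy=s,interpolation=cv2.INTER_CUBIC); cv2.imwrite('pics/'+name,c)
E
python3 - <<'E'
from h import *
a=load('scene0');b=load('side0')
crop(a['p'],240,180,370,275,6,'s_fix.png')
crop(b['p'],175,145,305,265,5,'d_fix.png')
A=cv2.resize(a['p'][120:175,230:330,::-1],None,fx=6,fy=6,interpolation=cv2.INTER_CUBIC)
B=cv2.resize(b['p'][330:390,155:285,::-1],None,fx=4.6,fy=4.6,interpolation=cv2.INTER_CUBIC)
print(A.shape,B.shape)
w=600;B=cv2.resize(B,None,fx=1,fy=1)
c=np.zeros((A.shape[0]+B.shape[0],600,3),np.uint8);c[:330]=A;c[330:,:B.shape[1]]=B;cv2.imwrite('pics/crad.png',c)
for u,v in [(305,240),(278,155),(300,140),(257,143)]:
    print('scene',a['d'][v,u],onz(a,u,v,.03))
for u,v in [(240,232),(252,355),(200,352),(281,170)]:
    print('side',b['d'][v,u],onz(b,u,v,.05))
E
```

```text
(330, 600, 3) (276, 598, 3)
scene 1.2624737 [0.59212935 0.05578184 0.03      ]
scene 1.4853952 [ 0.51072735 -0.23065995  0.03      ]
scene 1.4588761 [ 0.42710192 -0.25467564  0.03      ]
scene 1.4463905 [ 0.5398291  -0.30070093  0.03      ]
side 1.0788065 [ 0.57912201 -0.00709255  0.05      ]
side 0.87352943 [ 0.55228361 -0.27906005  0.05      ]
side 0.8698591 [ 0.46533774 -0.25406302  0.05      ]
side 0.993536 [0.70337035 0.15291479 0.05      ]
```

View pics/s_fix.png

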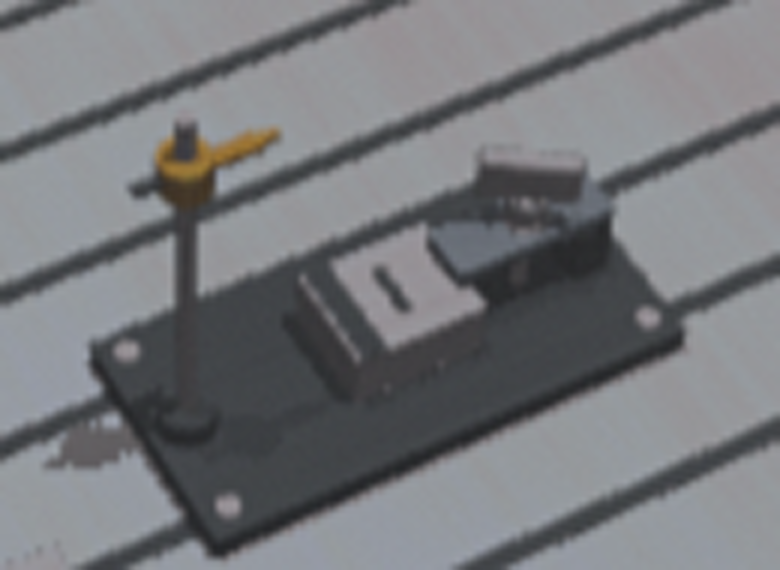

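View pics/d_fix.png

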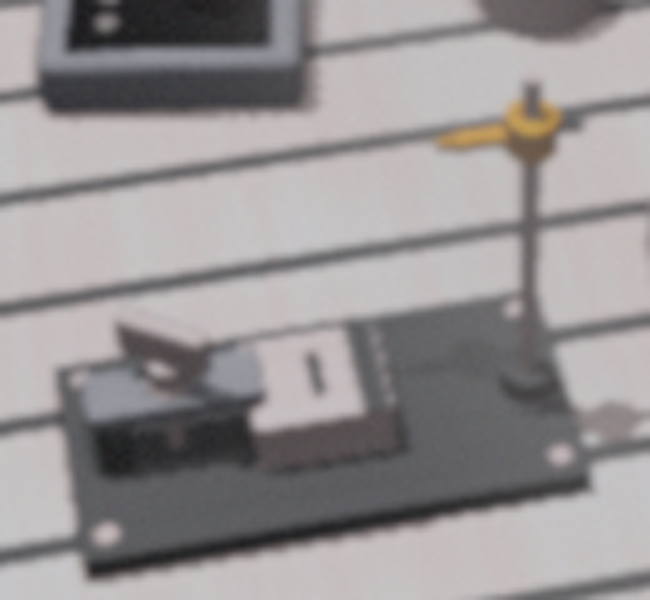

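View pics/crad.png

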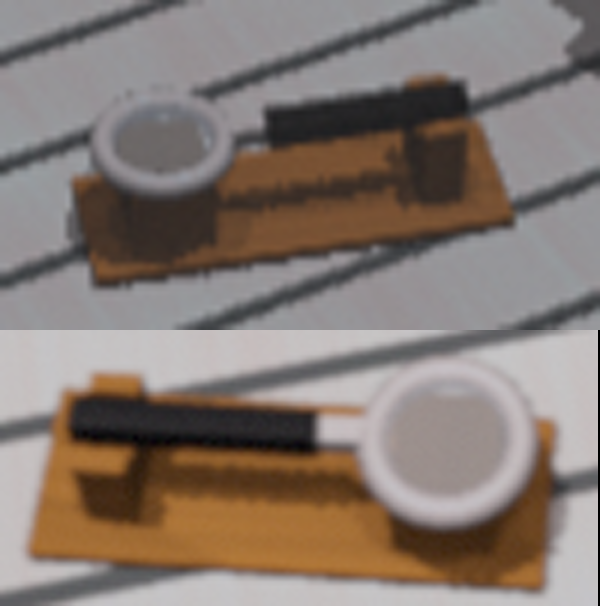

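```bash
cat > m.py <<'E'
from h import *
a=load('scene0');b=load('side0')
S=lambda x,y:((x+.5)/6-.5+240,(y+.5)/6-.5+180)
D=lambda x,y:((x+.5)/5-.5+175,(y+.5)/5-.5+145)
print('side corners');[print(np.round(onz(b,*D(*p),.015),4)) for p in [(60,372),(88,566),(588,480),(528,298)]]
print('scene corners');[print(np.round(onz(a,*S(*p),.015),4)) for p in [(95,350),(218,543),(684,335)]]
print('weld',onz(a,*S(392,288),.046),onz(b,*D(316,374),.046),tri([ray(a,*S(392,288)),ray(b,*D(316,374))]))
print('tip',tri([ray(a,*S(280,133)),ray(b,*D(438,142))]))
print('post top',tri([ray(a,*S(186,120)),ray(b,*D(532,84))]))
print('nut top corners scene');[print(np.round(onz(a,*S(*p),.0925),4)) for p in [(484,147),(586,153),(580,170),(478,165)]]
print('side');[print(np.round(onz(b,*D(*p),.0925),4)) for p in [(118,318),(130,313),(212,345),(200,352)]]
# cradle
S2=lambda x,y:((x+.5)/6-.5+230,(y+.5)/6-.5+120)
D2=lambda x,y:((x+.5)/4.6-.5+155,(y-330+.5)/4.6-.5+330)
print('cradle z.008 scene');[print(np.round(onz(a,*S2(*p),.008),4)) for p in [(72,180),(95,275),(512,215),(480,122)]]
print('side');[print(np.round(onz(b,*D2(*p),.008),4)) for p in [(66,390),(32,553),(543,585),(554,422)]]
print('lens top',onz(a,*S2(164,138),.061),onz(b,*D2(448,441),.061))
print('handle end top scene');[print(np.round(onz(a,*S2(*p),.061),4)) for p in [(268,108),(268,120),(465,82),(467,96)]]
print('handle side');[print(np.round(onz(b,*D2(*p),.061),4)) for p in [(73,398),(73,420),(316,412),(314,438)]]
E
python3 m.py
```

```text
side corners
[0.4735 0.0822 0.015 ]
[ 0.4737 -0.0253  0.015 ]
[ 0.687  -0.0263  0.015 ]
[0.6852 0.0805 0.015 ]
scene corners
[ 0.6892 -0.0162  0.015 ]
[0.6894 0.0897 0.015 ]
[0.4738 0.0907 0.015 ]
weld [0.58019286 0.03354891 0.046     ] [0.58085377 0.03085996 0.046     ] (array([0.5803107 , 0.03244104, 0.04454057]), [np.float64(0.0007451943503559023), np.float64(0.0007451943503560311)])
tip (array([0.63534938, 0.0337763 , 0.17091961]), [np.float64(0.001142730380134281), np.float64(0.0011427303801344014)])
post top (array([0.67268141, 0.03175159, 0.19641422]), [np.float64(0.0009072443061181872), np.float64(0.0009072443061184553)])
nut top corners scene
[0.5324 0.02   0.0925]
[0.4984 0.0417 0.0925]
[0.5052 0.048  0.0925]
[0.5393 0.0268 0.0925]
side
[0.5025 0.0389 0.0925]
[0.5077 0.0405 0.0925]
[0.538  0.0162 0.0925]
[0.5327 0.0135 0.0925]
cradle z.008 scene
[ 0.5804 -0.3184  0.008 ]
[ 0.5986 -0.2567  0.008 ]
[ 0.4091 -0.2003  0.008 ]
[ 0.3898 -0.2624  0.008 ]
side
[ 0.4098 -0.2024  0.008 ]
[ 0.3914 -0.2673  0.008 ]
[ 0.5794 -0.322   0.008 ]
[ 0.5978 -0.2583  0.008 ]
lens top [ 0.55374628 -0.2721102   0.061     ] [ 0.5520769  -0.28194311  0.061     ]
handle end top scene
[ 0.5026 -0.2676  0.061 ]
[ 0.5064 -0.2605  0.061 ]
[ 0.414  -0.2405  0.061 ]
[ 0.418  -0.2318  0.061 ]
handle side
[ 0.4178 -0.2345  0.061 ]
[ 0.4171 -0.2434  0.061 ]
[ 0.506  -0.2599  0.061 ]
[ 0.5037 -0.27    0.061 ]
```

```bash
python3 - <<'E'
from workcell import arm
from h import *
from scipy.spatial.transform import Rotation as Ro
i=load('wrist0'); c=-i['R'].T@i['t']; T=Ro.from_euler('xyz',arm.current_ee_rot()).as_matrix(); p=arm.current_eef_pos()
print('cam in tool',T.T@(c-p),'fwd in tool',T.T@i['R'][2])
pi=np.pi
for y in np.radians([54,-126]):
    for dy in [0,-.94]:
        for z in [.0635,.25]:
            q=arm.solve_ik([.5185,.0322,z],[pi,0,y+dy]); print('nut',round(np.degrees(y+dy)),z,None if q is None else np.round(q,2))
for y in np.radians([73.5,-106.5]):
    for z in [.034,.25]:
        q=arm.solve_ik([.486,-.2575,z],[pi,0,y]);print('loupe',round(np.degrees(y)),None if q is None else np.round(q,2))
for y in np.radians([73.5,90,-90,-106]):
    q=arm.solve_ik([.51,.0322,.152],[pi,0,y]);print('hold',round(np.degrees(y)),None if q is None else np.round(q,2))
print(arm.current_t())
E
```

```text
cam in tool [-0.00037177 -0.08077224 -0.17785968] fwd in tool [3.81280826e-04 2.74107509e-01 9.61698980e-01]
nut 54 0.0635 [ 0.44  0.51 -0.69  1.97  0.45  0.81  0.44]
nut 54 0.25 [ 0.52  0.25 -0.75  1.8   0.19  1.16  0.65]
nut 0 0.0635 [ 0.36  0.49 -0.59  1.97  0.38  0.79 -0.45]
nut 0 0.25 [ 0.46  0.24 -0.67  1.8   0.16  1.15 -0.27]
nut -126 0.0635 [ 0.1   0.43 -0.27  1.98  0.16  0.75 -2.46]
nut -126 0.25 [ 0.28  0.21 -0.46  1.81  0.1   1.14 -2.41]
nut -180 0.0635 [ 0.71  0.7  -1.09  1.96  0.76  0.96  2.39]
nut -180 0.25 [ 0.76  0.35 -1.08  1.8   0.33  1.2   2.73]
loupe 74 [ 0.84  0.57 -0.52  1.91  0.4   0.76  1.38]
loupe 74 [ 0.92  0.29 -0.59  1.73  0.17  1.17  1.56]
loupe -106 [ 0.46  0.51 -0.03  1.93  0.03  0.7  -1.45]
loupe -106 [ 0.51  0.25 -0.09  1.75  0.02  1.15 -1.45]
hold 74 [ 0.52  0.37 -0.77  1.93  0.31  0.97  0.88]
hold 90 [ 0.57  0.39 -0.85  1.93  0.35  0.98  1.14]
hold -90 [ 0.3   0.31 -0.5   1.93  0.18  0.94 -1.86]
hold -106 [ 0.26  0.31 -0.45  1.94  0.17  0.93 -2.12]
0.15
```

```bash
python3 - <<'E'
from workcell import arm
from h import *
pi=np.pi
arm.reach([.5185,.0322,.22],[pi,0,np.radians(54)])
i=arm.camera_info('wrist');p,d=arm.capture('wrist');np.savez('w1.npz',p=p,d=d,**i);cv2.imwrite('pics/w1.png',p[:,:,::-1])
print(arm.current_t(),arm.current_eef_pos(),arm.current_ee_rot())
E
```

```text
2.5417 [0.51863963 0.03127945 0.21987802] [-3.14148938e+00  1.71145569e-04  9.40514364e-01]
```

View pics/w1.png

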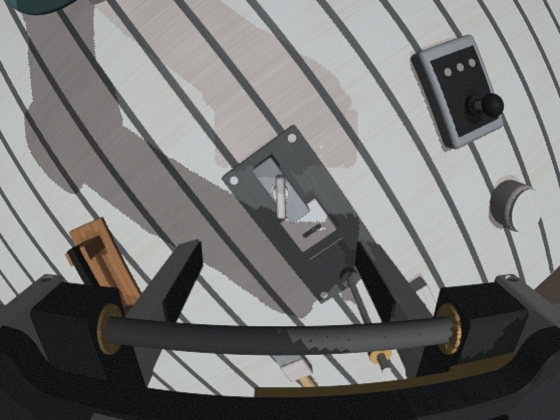

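```bash
python3 - <<'E'
from h import *
w=load('w1')
crop(w['p'],215,115,365,310,4,'w1f.png')
E
```

```text
(no output)
```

View pics/w1f.png

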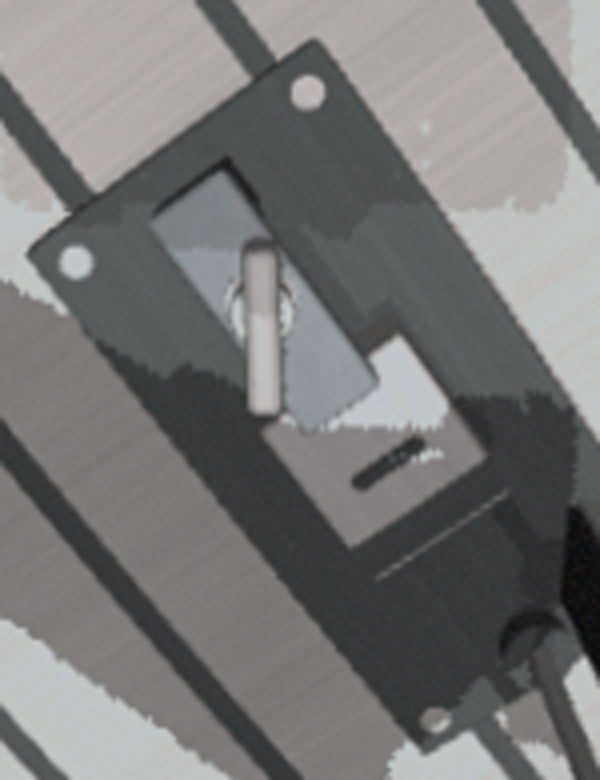

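```bash
python3 - <<'E'
from h import *
w=load('w1')
P=lambda x,y:((x+.5)/4-.5+215,(y+.5)/4-.5+115)
f=lambda x,y,z:np.round(onz(w,*P(x,y),z,True),4)
print('weld',f(388,464,.046),'ends',f(358,484,.046),f(424,440,.046))
print('wing ends',f(262,248,.0925),f(264,412,.0925), 'corners',f(248,245,.0925),f(277,245,.0925),f(250,412,.0925),f(280,412,.0925))
print('corners',f(315,40,.015),f(28,252,.015),f(428,752,.015))
print('insert corners',f(352,548,.045),f(488,460,.045))
E
```

```text
weld [0.5799 0.0341 0.046 ] ends [0.5798 0.0236 0.046 ] [0.58   0.0467 0.046 ]
wing ends [0.5007 0.0468 0.0925] [0.534  0.0231 0.0925] corners [0.4981 0.0445 0.0925] [0.5022 0.0501 0.0925] [0.532  0.0203 0.0925] [0.5363 0.0262 0.0925]
corners [0.4712 0.0877 0.015 ] [ 0.4712 -0.0189  0.015 ] [ 0.6878 -0.0182  0.015 ]
insert corners [0.5958 0.0105 0.045 ] [0.5967 0.0583 0.045 ]
```

```bash
python3 - <<'E'
from workcell import arm
from h import *
pi=np.pi
y=np.radians(54.6)
arm.reach([.518,.0337,.11],[pi,0,y])
hit=arm.servo_line([.518,.0337,.0640],feed=.08,contact_N=8)
print('hit',hit,arm.current_eef_pos(),arm.current_contact_force())
i=arm.camera_info('wrist');p,d=arm.capture('wrist');cv2.imwrite('pics/w2.png',p[:,:,::-1])
print(arm.current_t())
E
```

```text
hit False [0.51807221 0.03390126 0.06406235] [ 0.95686     0.09178128 -0.31197237]
3.8333
```

View pics/w2.png

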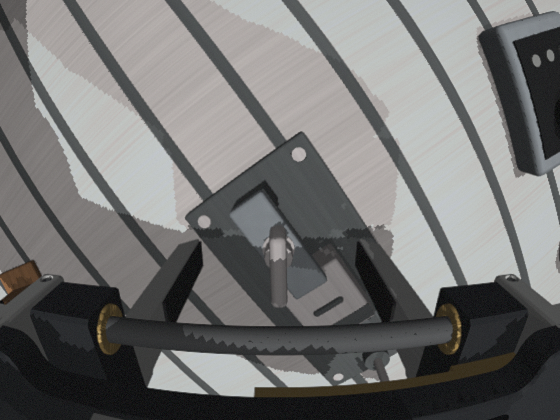

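```bash
python3 - <<'E'
from workcell import arm
from h import *
pi=np.pi
arm.close_gripper(effort=35)
print(arm.current_opening(),arm.current_contact_force(),arm.current_torque(),arm.current_eef_pos(),arm.current_t())
y=np.radians(54.6)
for k in range(1,4):
    arm.reach([.518,.0337,.064],[pi,0,y-.12*k])
    print(np.round(arm.current_contact_force(),1),np.round(arm.current_torque(),3),arm.current_opening(),np.round(arm.current_ee_rot()[2]-y,3),arm.current_t())
E
```

```text
0.015719759366314333 [-0.33959509 -0.5310691   0.42541197] [-0.07754533 -0.05778508  0.00945544] [0.51796329 0.03366354 0.06399771] 5.0333
[-0.  -0.2  0.4] [-0.266 -0.052 -0.044] 0.01533889370893241 -0.117 5.2833
[-1.1 -1.2  1.4] [-0.331  0.057 -0.086] 0.015146520739042777 -0.234 5.5333
[-0.7 -1.8  0.3] [-0.296  0.067 -0.009] 0.015320868826502795 -0.353 5.7833
```

```bash
python3 - <<'E'
from workcell import arm
from h import *
i=arm.camera_info('wrist');p,d=arm.capture('wrist');np.savez('w3.npz',p=p,d=d,**i);crop(p,180,120,380,320,3,'w3.png')
q=arm.capture('side')[0];crop(q,165,100,305,240,4,'d3.png')
print(arm.current_opening())
E
```

```text
0.015361538691820055
```

View pics/w3.png

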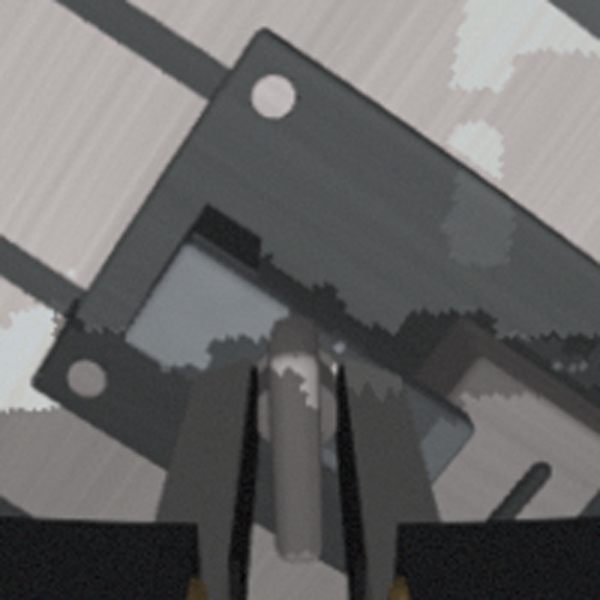

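View pics/d3.png

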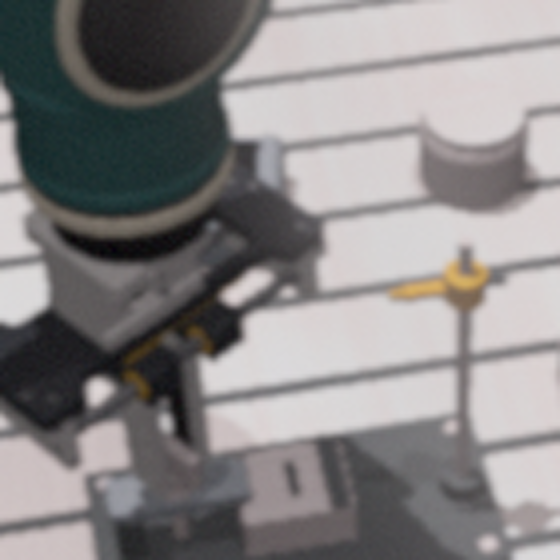

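```bash
python3 - <<'E'
from workcell import arm
from h import *
pi=np.pi
y=np.radians(54.6)-.36
arm.gripper_open()
arm.servo_line([.518,.0337,.0715],feed=.05)
arm.close_gripper(effort=35)
print(arm.current_opening(),arm.current_contact_force(),arm.current_torque(),arm.current_eef_pos(),arm.current_t())
for k in range(1,5):
    arm.reach([.518,.0337,.0715],[pi,0,y-.12*k])
    print(np.round(arm.current_contact_force(),1),np.round(arm.current_torque(),3),arm.current_opening(),np.round(np.degrees(arm.current_ee_rot()[2]),1),arm.current_t())
    if abs(arm.current_torque()[2])>.6: break
E
```

```text
0.008900201027478419 [-1.04116097 -0.59910062  0.53983272] [-0.17044657  0.03589031  0.12241467] [0.51794063 0.0336872  0.07150101] 8.7083
[-0.7 -0.9  0.7] [-0.209  0.093 -0.091] 0.008465317438125576 27.3 8.9583
[-0.4 -1.3  0.9] [-0.291  0.184 -0.114] 0.008465881857569328 20.5 9.2083
[-0.6 -1.1  1.7] [-0.343  0.267 -0.099] 0.008463788923304096 13.7 9.4583
[-1.5 -0.3  2. ] [-0.419  0.329 -0.136] 0.008848123856165952 6.9 9.7083
```

```bash
python3 - <<'E'
from workcell import arm
from h import *
pi=np.pi
for yd in [3.5,1.5,0,-1,-2,-3,-4,-5,-6]:
    arm.reach([.518,.0337,.0715],[pi,0,np.radians(yd)])
    t=arm.current_torque()
    print(yd,np.round(arm.current_contact_force(),1),np.round(t,3),round(arm.current_opening(),4),np.round(np.degrees(arm.current_ee_rot()[2]),2),arm.current_t())
    if abs(t[2])>.8: break
E
```

```text
3.5 [-2.5 -0.4  2.4] [-0.327  0.393 -0.045] 0.0088 3.8 9.9583
1.5 [-2.4 -1.5  3.2] [-0.376  0.428  0.03 ] 0.0087 1.67 10.2083
0 [-1.6 -0.9  3.1] [-0.371  0.446  0.054] 0.0088 0.08 10.4583
-1 [-2.2 -2.   2.6] [-0.51   0.493  0.19 ] 0.0088 -0.98 10.7083
-2 [-1.9 -1.9  3.9] [-0.497  0.543  0.331] 0.0089 -2.0 10.9583
-3 [-3.6 -1.7  2.4] [-0.558  0.562  0.403] 0.0088 -3.01 11.2083
-4 [-2.9 -2.8  1.8] [-0.559  0.564  0.495] 0.0092 -4.01 11.4583
-5 [-2.4 -1.9  2.7] [-0.68   0.556  0.523] 0.0094 -5.01 11.7083
-6 [-2.4 -2.8  2.1] [-0.591  0.625  0.591] 0.009 -6.01 11.9583
```

```bash
python3 - <<'E'
from workcell import arm
from h import *
pi=np.pi
arm.gripper_open()
arm.servo_line([.518,.0337,.16],feed=.15)
i=arm.camera_info('wrist');p,d=arm.capture('wrist');np.savez('w4.npz',p=p,d=d,**i);crop(p,60,60,460,400,1.7,'w4.png')
print(arm.current_t())
E
```

```text
14.0833
```

View pics/w4.png

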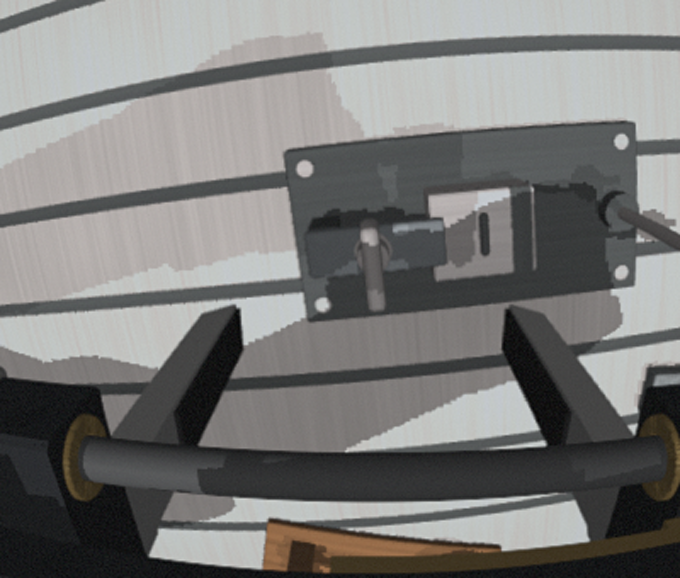

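```bash
python3 - <<'E'
from h import *
w=load('w4')
f=lambda x,y,z:onz(w,(x+.5)/1.7-.5+60,(y+.5)/1.7-.5+60,z,True)
a,b=f(369,228,.0925),f(377,305,.0925);d=a-b;print(a,b,np.degrees(np.arctan2(d[1],d[0])))
a,b=f(483,214,.046),f(485,254,.046);d=a-b;print(a,b,np.degrees(np.arctan2(d[1],d[0])))
a,b=f(305,169,.015),f(621,142,.015);print(a,b,np.degrees(np.arctan2(*(b-a)[1::-1])))
crop(w['p'],250,170,350,250,6,'w4z.png')
E
```

```text
[0.51900504 0.05554181 0.0925    ] [0.518751   0.01783309 0.0925    ] 89.61401710665207
[0.58013619 0.04595023 0.046     ] [0.58003463 0.02313385 0.046     ] 89.74496072224747
[0.48287691 0.07675834 0.015     ] [0.67809113 0.07648676 0.015     ] -0.07970937362427213
```

View pics/w4z.png

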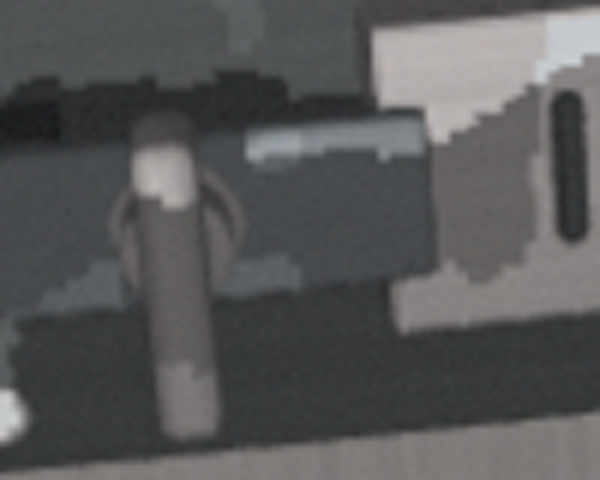

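```bash
python3 - <<'E'
from workcell import arm
from h import *
pi=np.pi
arm.servo_line([.50,.0,.22],feed=.3)
arm.reach([.486,-.2575,.15],[pi,0,np.radians(73.5)])
i=arm.camera_info('wrist');p,d=arm.capture('wrist');np.savez('w5.npz',p=p,d=d,**i);crop(p,200,100,360,260,3.6,'w5.png')
print(arm.current_t(),arm.current_eef_pos(),arm.current_joint_pos())
E
```

```text
16.1583 [ 0.48625258 -0.25675342  0.14986373] [ 0.80316052  0.38135954 -0.4594767   1.84432602  0.20220901  0.96222287
  1.53907513]
```

View pics/w5.png

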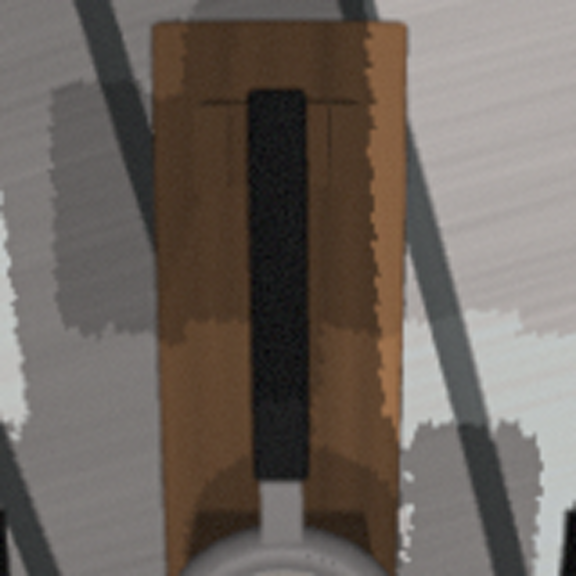

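```bash
python3 - <<'E'
from h import *
w=load('w5')
f=lambda x,y,z=.061:onz(w,(x+.5)/3.6-.5+200,(y+.5)/3.6-.5+100,z,True)
a=(f(249,92)+f(305,92))/2;b=(f(253,477)+f(309,477))/2
d=(b-a)[:2];L=np.linalg.norm(d);e=d/L
print(a,b,L,np.degrees(np.arctan2(d[1],d[0])),'width',np.linalg.norm(f(251,285)-f(307,285)))
print('grip',b[:2]-e*.022,a[:2]+e*.073,'lens',b[:2]+e*.048)
cv2.imwrite('pics/w5full.png',w['p'][:,:,::-1])
E
```

```text
[ 0.41568318 -0.23692759  0.061     ] [ 0.50386544 -0.26225775  0.061     ] 0.09174817709453509 -16.026597630260184 width 0.01296753523585199
grip [ 0.4827205  -0.25618391] [ 0.48584594 -0.25708169] lens [ 0.54999985 -0.27550976]
```

View pics/w5full.png

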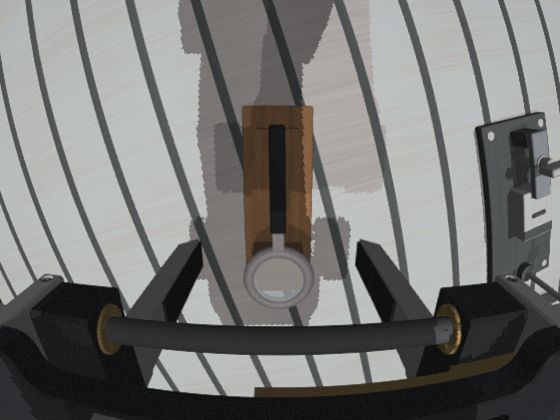

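```bash
python3 - <<'E'
from workcell import arm
from h import *
pi=np.pi
arm.reach([.485,-.2568,.09],[pi,0,np.radians(73.8)])
print(arm.servo_line([.485,-.2568,.0345],feed=.08,contact_N=8))
arm.close_gripper(effort=45)
print(arm.current_opening(),arm.current_contact_force(),arm.current_torque(),arm.current_eef_pos(),arm.current_ee_rot(),arm.current_t())
print(arm.servo_line([.485,-.2568,.07],feed=.06))
print(arm.current_opening(),arm.current_contact_force(),arm.current_torque())
i=arm.camera_info('wrist');p,d=arm.capture('wrist');np.savez('w6.npz',p=p,d=d,**i);cv2.imwrite('pics/w6.png',p[:,:,::-1])
q,d=arm.capture('side');np.savez('d6.npz',p=q,d=d,**arm.camera_info('side'));crop(q,140,260,300,380,5,'d6.png')
print(arm.current_t())
E
```

```text
False
0.01389407171295865 [ 0.28373135 -0.49712068 -0.17622551] [ 0.00498187 -0.18304162  0.00802494] [ 0.48499358 -0.25680758  0.03447927] [-3.14155840e+00 -1.59856675e-06  1.28803719e+00] 18.55
False
0.013910976958748798 [ 0.3555257  -0.69015582 -1.2874655 ] [ 0.05534476 -0.08365812  0.03218784]
19.3917
```

View pics/w6.png

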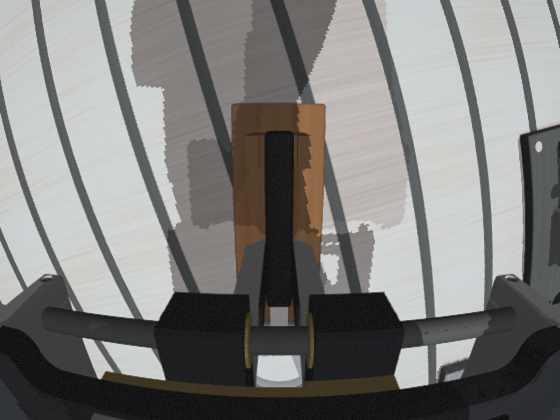

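View pics/d6.png

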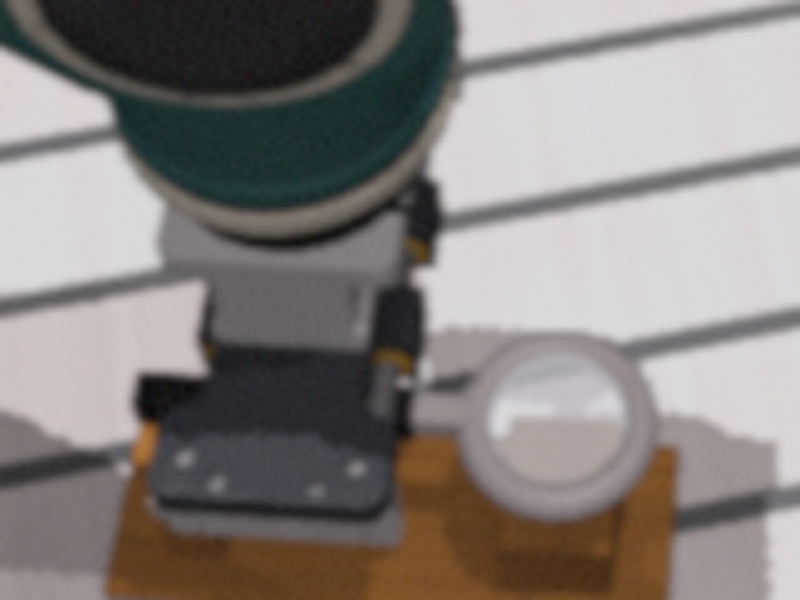

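```bash
python3 - <<'E'
from h import *
for n,(u0,u1,v0,v1) in {'scene0':(255,300,190,225),'side0':(255,300,155,185)}.items():
    c=load(n);hsv=cv2.cvtColor(c['p'],cv2.COLOR_RGB2HSV)
    m=(hsv[...,0]>12)&(hsv[...,0]<35)&(hsv[...,1]>110)
    vs,us=np.nonzero(m[v0:v1,u0:u1]);us+=u0;vs+=v0
    X=[]
    for u,v in zip(us,vs):
        o,d=ray(c,u,v);X.append(o+d*c['d'][v,u])
    X=np.array(X)
    print(n,len(X))
    for k in np.argsort(X[:,0])[:14]: print(us[k],vs[k],np.round(X[k],4))
    def dz(u,v):
        o,d=ray(c,u,v);dd=c['d'][v-1:v+2,u-1:u+2];return np.round(o+d*np.median(dd),4)
    for nm,z,x,y in [('insert',.045,.59,.045),('insert',.045,.592,.02),('plate',.015,.63,.06),('plate',.015,.63,.0),('table',0,.55,.15),('table',0,.75,.03)]:
        p=c['R']@np.array([x,y,z])+c['t'];u=int(round(p[0]/p[2]*c['fx']+c['cx']));v=int(round(p[1]/p[2]*c['fy']+c['cy']));print(nm,z,(u,v),dz(u,v))
    if n=='scene0': crop(c['p'],255,190,305,225,16,'z_s.png')
    else: crop(c['p'],255,155,305,190,16,'z_d.png')
w=load('w1');crop(w['p'],340,320,420,380,9,'z_w.png')
E
```

```text
scene0 74
285 202 [0.6385 0.0361 0.1745]
284 203 [0.6398 0.0339 0.1697]
284 202 [0.6399 0.0341 0.1733]
283 202 [0.6408 0.0312 0.1708]
283 203 [0.6428 0.0349 0.1723]
283 204 [0.6434 0.036  0.1705]
282 203 [0.6452 0.0347 0.1735]
281 202 [0.6456 0.0309 0.1731]
282 204 [0.6464 0.0368 0.1729]
281 203 [0.6468 0.0331 0.1727]
281 204 [0.648  0.0353 0.1723]
281 205 [0.6492 0.0375 0.1718]
280 203 [0.6498 0.0339 0.1752]
280 204 [0.6498 0.034  0.1719]
insert 0.045 (304, 233) [0.5899 0.0459 0.0448]
insert 0.045 (298, 226) [0.5924 0.0214 0.0459]
plate 0.015 (292, 251) [0.6302 0.0606 0.0159]
plate 0.015 (280, 233) [ 0.6295 -0.0007  0.0156]
table 0 (340, 269) [0.5502 0.1505 0.001 ]
table 0 (242, 265) [7.489e-01 3.050e-02 5.000e-04]
side0 73
280 170 [ 0.5042 -0.6658  0.879 ]
264 173 [0.6398 0.0322 0.1712]
265 173 [0.6419 0.0327 0.1703]
265 172 [0.6424 0.035  0.1706]
266 173 [0.6429 0.028  0.1746]
266 172 [0.6442 0.0343 0.171 ]
267 172 [0.6458 0.0322 0.1727]
267 173 [0.6459 0.0325 0.1696]
267 171 [0.6466 0.036  0.1716]
268 172 [0.6472 0.0292 0.1753]
268 173 [0.6476 0.0315 0.1702]
268 171 [0.6481 0.0337 0.1735]
269 173 [0.6489 0.0279 0.1734]
269 172 [0.6496 0.0311 0.1729]
insert 0.045 (241, 214) [0.5902 0.0451 0.0451]
insert 0.045 (244, 223) [0.5922 0.0201 0.0437]
plate 0.015 (258, 215) [0.6296 0.059  0.0159]
plate 0.015 (264, 236) [ 0.6308 -0.001   0.0148]
table 0 (217, 196) [5.498e-01 1.497e-01 5.000e-04]
table 0 (313, 220) [7.496e-01 3.090e-02 6.000e-04]
```

View pics/z_s.png

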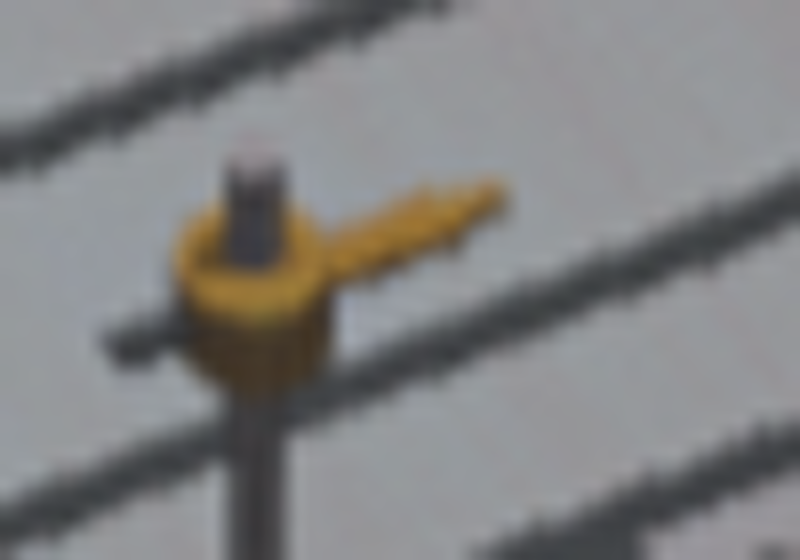

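View pics/z_d.png

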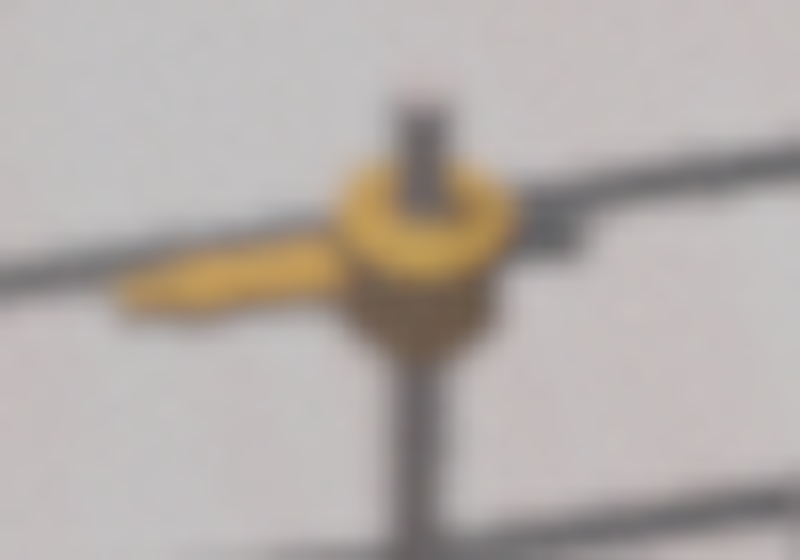

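View pics/z_w.png

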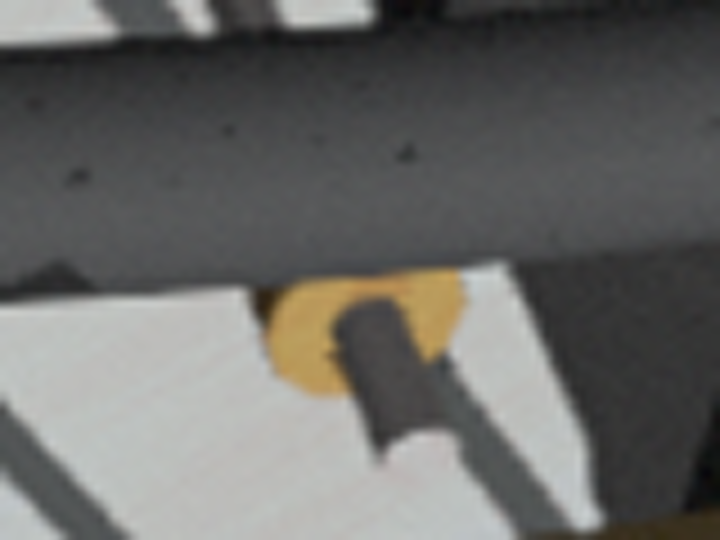

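```bash
python3 - <<'E'
from workcell import arm
from h import *
pi=np.pi
arm.servo_line([.485,-.2568,.25],feed=.2)
a=arm.current_joint_pos();b=arm.solve_ik([.51,.0337,.25],[pi,0,pi/2]);print(np.round(b-a,2))
# two-stage move, gently
arm.reach([.49,-.11,.25],[pi,0,np.radians(82)])
arm.reach([.51,.0337,.25],[pi,0,pi/2])
arm.servo_line([.51,.0337,.1515],feed=.06)
arm.pause(.3)
print(arm.current_opening(),arm.current_contact_force(),arm.current_torque(),arm.current_eef_pos(),arm.current_ee_rot())
for n in ['scene','side','wrist']:
    i=arm.camera_info(n);p,d=arm.capture(n);np.savez(n+'7.npz',p=p,d=d,**i)
    if n=='scene':crop(p,240,170,370,265,6,'s7.png')
    if n=='side':crop(p,165,110,315,230,5,'d7.png')
    if n=='wrist': cv2.imwrite('pics/w7.png',p[:,:,::-1])
print(arm.current_t())
E
```

```text
[-0.33 -0.04 -0.24  0.08  0.03 -0.01 -0.3 ]
0.013608046258022135 [ 0.15104869 -0.34364651 -1.06613229] [ 0.07390968 -0.05600843  0.04680583] [0.51003766 0.03370125 0.1515664 ] [3.14146751e+00 1.05259170e-05 1.57079529e+00]
23.9583
```

View pics/s7.png

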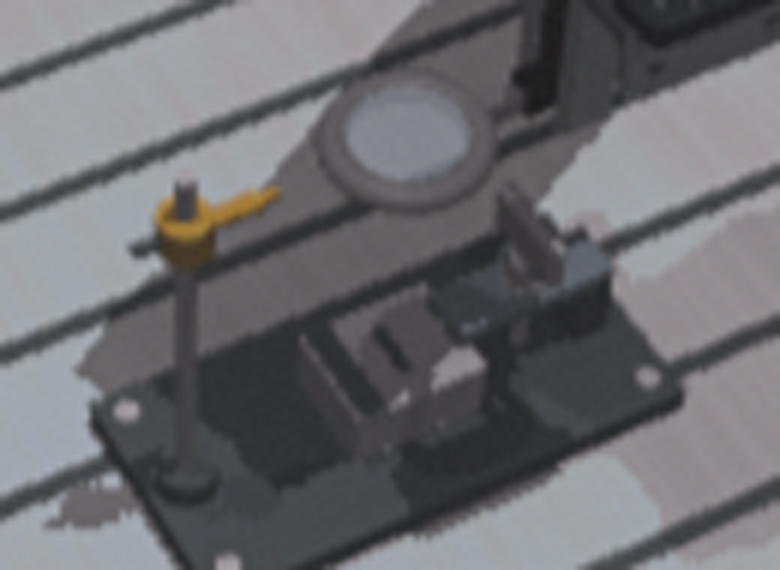

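View pics/d7.png

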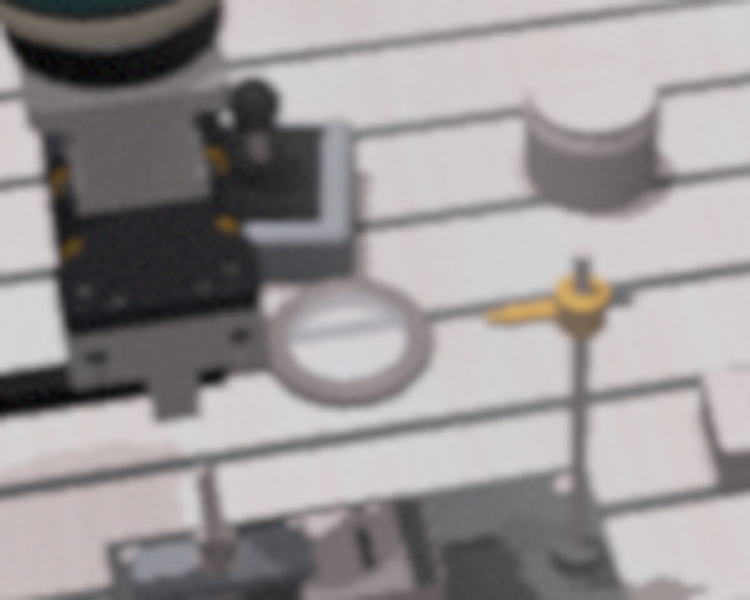

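View pics/w7.png

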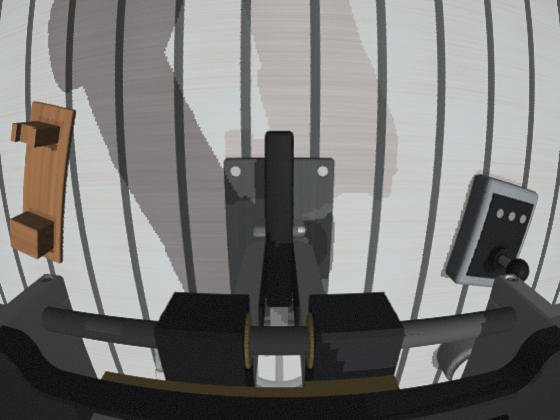

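```bash
python3 - <<'E'
from h import *
for n in ['scene7','side7']:
    c=load(n);V,U=np.mgrid[0:420,0:560]
    D=np.stack([(U-c['cx'])/c['fx'],(V-c['cy'])/c['fy'],np.ones(U.shape)],-1)*c['d'][...,None]
    X=(D-c['t'])@c['R']
    m=(np.abs(X[...,2]-.172)<.02)&(np.hypot(X[...,0]-.58,X[...,1]-.0335)<.042)
    P=X[m];top=P
    for _ in range(6):
        A=np.c_[top[:,:2]-[.58,.0335],np.ones(len(top))];k=np.linalg.lstsq(A,top[:,2],rcond=None)[0]
        r=P[:,2]-np.c_[P[:,:2]-[.58,.0335],np.ones(len(P))]@k;top=P[np.abs(r)<.004]
    cen,rad=cv2.minEnclosingCircle((top[:,:2]*1000).astype(np.float32))
    print(n,len(P),len(top),'plane slopes deg',np.degrees(k[:2]),'z at ctr',k[2],'circle',cen,rad, np.percentile(top[:,0],[1,99]).mean(),np.percentile(top[:,1],[1,99]).mean())
    cm=np.zeros((420,560),np.uint8);cm[m]=255
a=load('scene7');b=load('side7')
S=lambda x,y:((x+.5)/6-.5+240,(y+.5)/6-.5+170)
E=lambda x,y:((x+.5)/5-.5+165,(y+.5)/5-.5+110)
print('lens top tri',tri([ray(a,*S(407,134)),ray(b,*E(347,336))]))
print('tip tri',tri([ray(a,*S(281,192)),ray(b,*E(487,317))]))
for p in [(407,134)]:print(onz(a,*S(*p),.178))
print(onz(b,*E(347,336),.178))
E
```

```text
scene7 597 555 plane slopes deg [-0.60324711 -0.44902591] z at ctr 0.1749412157807465 circle (576.64892578125, 34.692420959472656) 37.54164505004883 0.5767779419155326 0.03513337897467887
side7 730 698 plane slopes deg [-0.00792744  0.61402725] z at ctr 0.1737948486696117 circle (576.8524780273438, 31.39190673828125) 37.64105987548828 0.5805646146713199 0.02989524626448114
lens top tri (array([0.58007634, 0.03261598, 0.17320614]), [np.float64(0.00031333984884716193), np.float64(0.0003133398488475006)])
tip tri (array([0.63490618, 0.03367296, 0.17112188]), [np.float64(0.001167354311217542), np.float64(0.0011673543112173288)])
[0.58213832 0.03626788 0.178     ]
[0.57984048 0.02770525 0.178     ]
```

```bash
python3 - <<'E'
from h import *
def fit(n,cx,cy,z0):
    c=load(n);V,U=np.mgrid[0:420,0:560]
    D=np.stack([(U-c['cx'])/c['fx'],(V-c['cy'])/c['fy'],np.ones(U.shape)],-1)*c['d'][...,None]
    X=(D-c['t'])@c['R']; rr=np.hypot(X[...,0]-cx,X[...,1]-cy)
    for nm,lo,hi in [('ring',.026,.034),('glass',0,.02)]:
        m=(np.abs(X[...,2]-z0)<.012)&(rr<hi)&(rr>lo);P=X[m]
        k=np.linalg.lstsq(np.c_[P[:,:2]-[cx,cy],np.ones(len(P))],P[:,2],rcond=None)[0]
        print(n,nm,len(P),'slopes',np.round(np.degrees(k[:2]),2),'z',round(k[2],4),'med',np.median(P[:,2]).round(4),'p90',np.percentile(P[:,2],90).round(4))
for n in ['scene0','side0']: fit(n,.552,-.2765,.059)
for n in ['scene7','side7']: fit(n,.580,.0335,.176)
E
```

```text
scene0 ring 151 slopes [-0.53 -1.18] z 0.0575 med 0.0577 p90 0.0608
scene0 glass 118 slopes [ 1.03 -0.45] z 0.0575 med 0.0575 p90 0.0605
side0 ring 424 slopes [1.03 0.56] z 0.0577 med 0.0578 p90 0.0598
side0 glass 398 slopes [ 0.51 -0.56] z 0.0566 med 0.0566 p90 0.0583
scene7 ring 238 slopes [-1.18 -1.33] z 0.1752 med 0.1752 p90 0.1779
scene7 glass 189 slopes [ 0.2  -0.37] z 0.1745 med 0.1745 p90 0.1766
side7 ring 258 slopes [0.83 1.14] z 0.1743 med 0.1743 p90 0.1765
side7 glass 232 slopes [-0.99 -0.25] z 0.1734 med 0.1734 p90 0.1751
```

```bash
python3 - <<'E'
from h import *
for n in ['scene0','scene7','side0','d6','side7']:
    c=load(n);hsv=cv2.cvtColor(c['p'],cv2.COLOR_RGB2HSV)
    V,U=np.mgrid[0:420,0:560]
    D=np.stack([(U-c['cx'])/c['fx'],(V-c['cy'])/c['fy'],np.ones(U.shape)],-1)*c['d'][...,None]
    X=(D-c['t'])@c['R']
    m=(hsv[...,0]>12)&(hsv[...,0]<35)&(hsv[...,1]>90)&(X[...,0]>.636)&(X[...,0]<.659)&(abs(X[...,1]-.0335)<.008)&(abs(X[...,2]-.171)<.01)
    z=X[...,2][m];print(n,m.sum(),z.mean().round(4),np.median(z).round(4),z.std().round(4),np.percentile(z,[10,90]).round(4),X[...,1][m].mean().round(4))
    t=X[150:330,150:420][(abs(X[150:330,150:420,2])<.006)];print('  table bias',np.median(t[:,2]).round(4))
E
```

```text
scene0 27 0.1725 0.1726 0.0016 [0.1707 0.1747] 0.0344
  table bias 0.0007
scene7 30 0.172 0.1719 0.0023 [0.1695 0.1747] 0.0341
  table bias 0.0007
side0 29 0.1723 0.1726 0.0014 [0.1706 0.1739] 0.032
  table bias -0.0004
d6 30 0.1719 0.1717 0.0012 [0.1704 0.1736] 0.0324
  table bias -0.0003
side7 30 0.1721 0.1716 0.0015 [0.1703 0.1739] 0.0323
  table bias -0.0004
```

```bash
python3 - <<'E'
from workcell import arm
from h import *
arm.servo_line([.510,.0336,.1521],feed=.02)
arm.pause(1.0)
p,d=arm.capture('side');cv2.imwrite('pics/fin.png',p[:,:,::-1])
print(arm.current_opening(),arm.current_contact_force(),arm.current_eef_pos(),arm.current_ee_rot(),np.abs(arm.current_joint_vel()).max(),arm.current_t())
E
```

```text
0.01363809254657473 [ 0.63958743  0.75042186 -0.88960815] [0.51001523 0.03358884 0.15209747] [ 3.14156930e+00 -1.73061467e-05  1.57075402e+00] 0.0019525567073066302 25.2583
```

View pics/fin.png

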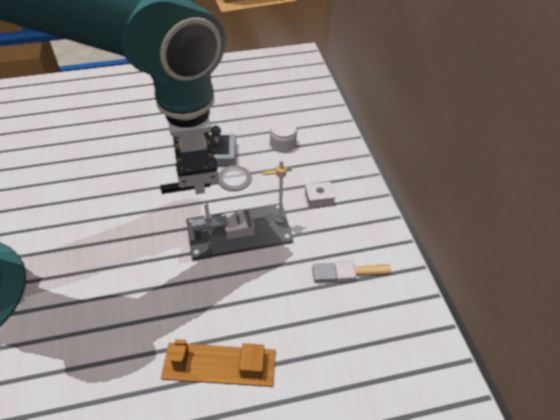

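The final side view shows the lens at about (235,177) and the pointer tip at about (263,173), with a clear gap between them. The tin, pendant, spare insert and brush are where they started, and the cradle is empty.

```bash
python3 -c "
from workcell import arm
arm.sign_off();print(arm.current_t())"
```

```text
the job is handed in; nothing more can be done
the job is handed in; nothing more can be done
```

I tightened the wing nut to its stop, then took the loupe by its handle and held it level over the weld bead. I handed the job in at about 25 s, still holding it there.

- **Wing nut:** I turned it clockwise until the resistance climbed steadily, from about 0° tool angle on. After release, the wings measured 89.6° to the fixture's x axis, so they stand across the strap. My first grip had closed at 15–16 mm, probably on the hub, though the nut turned with it. I gripped again 7.5 mm higher, closed on the 9 mm wings and finished the turn.
- **Lens position:** In the scene and side views the lens centre is at (0.580, 0.033), within about 0.5 mm of the bead measured the same way.
- **Lens height:** The lens middle is at about 170.6 mm, against about 170.7 mm for the pointer tip. I adjusted the lens up by 0.6 mm at the end; that last height comes from the arm's position and was not measured again by camera.
- **Steadiness:** The tool is level and the arm still, with about 1 N vertical force and the grip opening steady at 13.6 mm. The lens frame is about 20 mm clear of the pointer tip. The last picture shows nothing else on the table moved.

**Disagreements between checks:** Single-camera positions differed by up to about 9 mm in y, and triangulated heights read 1.5–3.6 mm low on points of known height. I therefore averaged the views and took the tip height from the depth readings, which leaves about 1 mm of uncertainty.

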